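# Stand the order card in its slot and hold a spring clip open over its top edge

## Task

Take the order card out of the plywood waiting rack, slide it edgewise down into the slot of the grey stand until it sits on the slot floor, and let go of it. Then take the spring clip off its park by squeezing its two paddles, and hold it wide open, upright, with one jaw on either side of the card at about the middle of the card's top edge and touching neither card nor stand, so that I can tuck a packing slip under the jaw. Finish while still holding the clip squeezed open there: do not put it down or let it close; leave the other things on the bench where they are.

Things in the scene. Friction and masses are not known exactly. Their poses are not given: they have to be found in the camera images.
- rack: plywood waiting rack, fixed: base 130 x 76 x 8 mm with two upright boards (tops 42 mm above its underside) and between them one bay 11 mm wide (y) and 110 mm long (x); the card stands in it at the start, with its lower edge 8 mm above the rack's underside. It stands on 3 mm feet. Origin: centre of the underside; x along the bay, y across it, z up.
- stand: grey solid block 122 x 60 x 45 mm, fixed, with one slot in its top, on 3 mm feet. Origin: centre of the underside; x along the slot, y across it, z up.
- slot_floor (a point): centre of the slot's floor, 10 mm above the stand's underside and 35 mm below the block's top; axes as the stand's. The slot is 10 mm wide (y) and 110 mm long (x), its ends closed; steel lips flare it to about 17 mm wide over the top 7 mm.
- card: stiff order card of corrugated board with a paper face pasted on each side, 100 mm long (x) x 8 mm thick (y) x 110 mm tall (z), about 60 g, the same both ways round. Origin: centre of the lower edge; z up. It leans up to 0.1 rad in the rack and 0.06 rad in the slot, and comes upright when pinched across its thickness.
- card_top (a point): middle of the card's top edge, 110 mm above its origin; axes as the card's.
- park: clip park, fixed: wooden base 80 x 80 x 12 mm with an upright steel fin 44 mm long (x) x 6 mm thick (y) in its middle, fin top 62 mm above its underside; the clip sits astride the fin at the start; 3 mm feet. Origin: centre of the underside; x along the fin, y across it.
- clip: dark steel spring clip, about 90 g, 30 mm wide along its x, some 84 mm tall, jaws down and paddles up. Origin: midway between the two jaw tips; y across the jaws (from one to the other), z up. Hub between the jaws: its underside is 34 mm above the origin and sits on the fin top at the start; the jaws hang below it. At rest on the fin the jaws are 6 mm apart; fully squeezed about 30 mm apart at the tips. Lifting straight up takes it off the fin once squeezed.
- clip_paddles (a point): the place to squeeze: midway between the two rubber-faced paddles, 72 mm above the clip's origin; axes as the clip's. Squeeze along y. The paddles reach from about 45 to 84 mm above the clip's origin, are 28 mm wide (x), and their outer faces are about 56 mm apart at their tops at rest and 28 mm apart and parallel when fully squeezed, against a stop. The squeeze starts at about 3 N and reaches the stop at about 10 N on each paddle, so grip it with about 20 N.
- jaw_left (a joint): angle of the clip's jaw on its +y side, rad: 0 on the fin (jaws 6 mm apart), grows as the paddles are squeezed and the jaw opens, 0.32 at the stop, -0.05 fully shut. The two jaws are geared together and open alike about the clip's middle plane.
- jaw_right (a joint): the same for the jaw on the clip's -y side.
- tape_black: bystander, loose: roll of black tape lying flat, 60 x 60 x 18 mm, origin at the centre of its underside.
- bead_jar: bystander, loose: jar of beads with a screw cap, 57 mm across, 75 mm tall, origin at the centre of its underside.

How it is judged:
By the outcome, as a careful person would: the job done as asked, in the order asked, and still so for the second after the job is handed in, while the arm keeps its last pose, push and grip.
It also fails if it takes over 67 s, if anything falls off the work surface, if the arm or the gripper's body presses on something with over 40 N, if the wrist force passes 120 N, or if a joint passes its speed limit or range.

## Robot

A 7-joint arm with a two-finger parallel gripper is mounted at the origin on a cart in front of the work surface, level with it; the furniture and walls round the work are solid. World frame = base frame: x ahead of the robot, y to its left, z up, the work surface at z = 0. Lengths are in mm, angles in rad, forces in N, time in s.
With the tool pointing down it reaches from about 400 to 875 mm from the base axis. Payload 4.4 kg.
Tool frame: the origin (TCP) lies midway between the tips of the shut fingers; the grasp point (between the pads) lies 19 mm behind it; z points along the fingers, y is the line along which they close (so a half turn about z gives the same grasp; the last joint's range is limited). The gripper opens to 85 mm and grips with 20 to 120 N. Pads are 22 mm wide; open, the fingers measure 114 mm over their backs; the gripper's body (76 mm by 85 mm) begins 54 mm behind the grasp point. The pads swing forward as they close: fully open they stand 13 mm farther back than shut.
Start: joints at [1.083, 0.628, 0.038, 1.517, -0.027, 0.996, -0.02], TCP at [266.14, -593.032, 231.313] pointing down, gripper open.
Joint ranges: [-3.06, 3.06], [-0.37, 2.12], [-1.25, 1.32], [0.18, 2.47], [-1.1, 4.24], [0.23, 1.98], [-2.94, 2.94]. Speed limits (rad/s): [2.57, 2.57, 3.14, 3.14, 3.14, 3.14, 3.14].

## Interface

Orientations are given as [roll, pitch, yaw] about the fixed x, y, z axes, in that order (R = Rz(yaw) Ry(pitch) Rx(roll)).
In Python, from cell import ctrl gives the robot as it stands. The module is installed in compiled form; this text tells all that it offers.
- The arm moves only by the tool step_arm, never from a script. Its argument "commands" is one flat list of numbers, 7 for each row, row after row: the shift along the tool's x, y, z in cm, then the turn, a rotation vector about the tool's x, y, z in rad, then the opening, from 0 (shut) to 1 (fully open). A call has 1 to 10 rows; each row is the pose to reach, as a shift and turn from the pose commanded when the call began, along the tool's axes at that moment; what a row does not reach only later rows make up. A row lasts 1/10 s, in which the tool goes at most 50 mm and 8.59 degrees, less where a joint would pass 70% of its speed; a pose out of reach is approached as far as the arm can. A call with a gripper value outside its range is refused whole. The fingers move at their own pace and stop on an object; the grip force is fixed at half the most. Time passes only in rows, so rows that repeat a pose let the fingers close. It gives the time, the measured TCP pose, the force, the opening and the grip force at its end, in the units of the state.
- ctrl.read_state(): the state, without advancing time (a new reading comes with each control period).
- ctrl.get_image(name): name is "side" or "top"; returns a dict with "image" (400x640x3 uint8, red, green, blue), "range_z" (400x640 float32, mm along the optical axis (not along the pixel's ray), 0 where there is no reading), "vfov" (degrees; the focal length in pixels is half the picture's height over the tangent of half this angle, whatever the lens; pixels are square), "cx", "cy" (the principal point, pixels), "world_to_cam" (4x4, takes a point from world to camera coordinates). Camera axes: x right, y down, z forward; pixel columns grow to the right and rows downward; lengths in mm; the calibration is good to about 2 mm. A picture is of the moment at which its call begins.
- ctrl.finish_job(): hands the job in; it is judged then, once.
The state is a dict: "clock": time; "qpos": joint angles; "qd": joint speeds; "tau": joint torques, N m; "eef_pos": TCP position; "tool_rot": TCP orientation; "force": force on the tool from outside, world axes, zero at the start; "torque": the same for the moment, N m; "width": finger opening in mm; "gripper_force": force on a finger pad.
Only numpy, scipy, OpenCV 4.12 (cv2) and the standard library are available. Lean on these libraries where they do the work, as an engineer would, in place of code of your own. Each camera call takes 0.05 s, during which the arm holds its last target. There are 200 camera calls.

## Working session

There is one attempt and no reset: what is moved stays moved. The work goes in short steps, Python scripts to look and compute and a tool call to move; the robot and the scene stay as the last step left them, time stands still between calls to the robot, and variables do not carry over. Pictures are saved under pics/ and viewed, at most 11 in all, crops included, and the job is handed in when it is done.

Besides the shell and the picture viewer there is one more tool, called after "Call:" as name(argument=value, ...) on one line, values as JSON. step_arm: Moves the arm, as the interface text tells. Its arguments: {"type":"object","properties":{"commands":{"type":"array"}},"required":["commands"]}

```bash
mkdir -p pics
cat > h.py <<'E'
import numpy as np, cv2
from cell import ctrl
from scipy.spatial.transform import Rotation as R
def look(n):
    d=ctrl.get_image(n); im=d["image"]; z=d["range_z"]; W=np.array(d["world_to_cam"])
    f=200/np.tan(np.radians(d["vfov"])/2)
    v,u=np.mgrid[:400,:640]
    P=np.stack([(u-d["cx"])*z/f,(v-d["cy"])*z/f,z],-1)
    X=(P-W[:3,3])@W[:3,:3]
    X[z<=0]=np.nan
    return im,X,f,W,d
def save(im,n,s=1): cv2.imwrite("pics/"+n,cv2.resize(im[...,::-1],None,fx=s,fy=s))
def st():
    s=ctrl.read_state(); 
    for k in("clock","qpos","eef_pos","tool_rot","force","width","gripper_force"): print(k,np.round(s[k],3))
    return s
E
python3 - <<'E'
from h import *
s=st()
for n in("top","side"):
    im,X,f,W,d=look(n); save(im,n+"0.png",1.25); print(n,f,np.round(-W[:3,:3].T@W[:3,3]),np.round(W[:3,:3],2).tolist(), np.nanmin(X.reshape(-1,3),0),np.nanmax(X.reshape(-1,3),0))
    np.savez(n+"0.npz",im=im,X=X)
E
```

```text
clock 0.0
qpos [ 1.083  0.629  0.038  1.518 -0.027  0.996 -0.02 ]
eef_pos [ 265.889 -592.452  230.399]
tool_rot [-3.14   0.     0.422]
force [-0.063 -0.095 -0.15 ]
width 85.276
gripper_force 0.0
top 488.14890499674584 [ 431.   15. 1251.] [[0.01, -1.0, -0.01], [-0.99, -0.01, -0.13], [0.13, 0.01, -0.99]] [ -148.08456431 -1469.19956713  -919.97790913] [1683.45464213 1385.86307633  356.5473713 ]
side 434.3201833417473 [618. 750. 776.] [[-1.0, 0.07, 0.02], [0.03, 0.68, -0.73], [-0.06, -0.73, -0.68]] [-1647.44856725 -1531.29758445  -911.31857745] [2308.97542817  474.74832328  501.77100981]
```

View pics/top0.png

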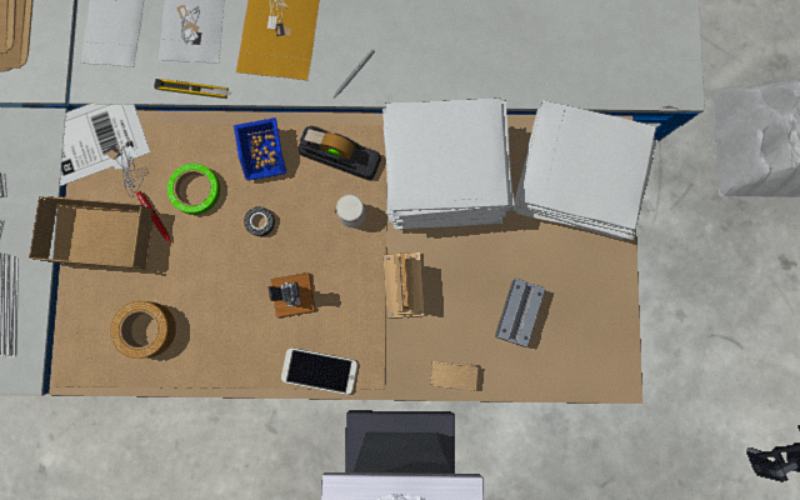

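View pics/side0.png

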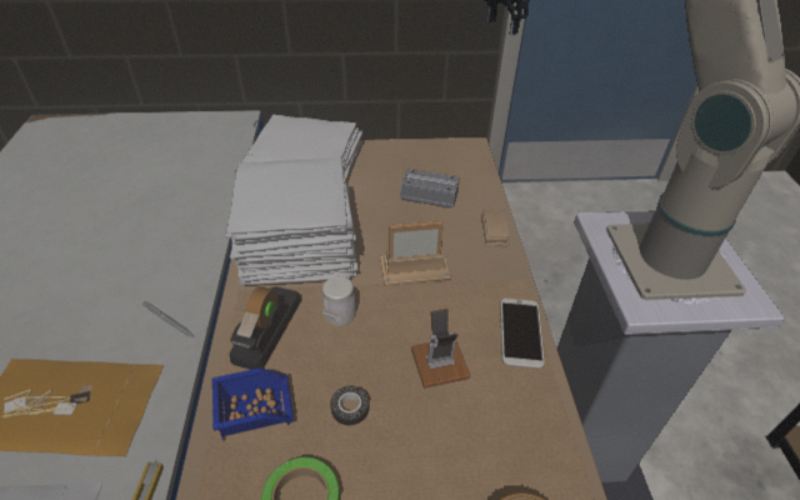

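The top view (800x500) shows the park with the clip at (293,295), the rack with the card at (405,285), the stand at (522,313), the jar at (350,210) and the tape at (260,221). The side view shows the same things: park (441,355), rack/card (416,250), stand (430,188).

```bash
cat > m.py <<'E'
from h import *
def rect(p):
    (c,(w,h),a)=cv2.minAreaRect(p[:,:2].astype(np.float32)); 
    if w<h: w,h,a=h,w,a+90
    return np.round(c,1),np.round([w,h],1),round((a+90)%180-90,2)
def sel(X,u0,u1,v0,v1,z0,z1):
    p=X[int(v0/1.25):int(v1/1.25),int(u0/1.25):int(u1/1.25)].reshape(-1,3)
    return p[(p[:,2]>z0)&(p[:,2]<z1)]
E
python3 - <<'E'
from m import *
T=np.load("top0.npz")["X"];S=np.load("side0.npz")["X"]
B={"stand":((485,560,265,360),(395,465,160,215)),"rack":((375,440,240,330),(375,460,210,290)),"park":((260,325,265,325),(405,475,300,390))}
for k,(t,s) in B.items():
    for n,X,b in(("top",T,t),("side",S,s)):
        p=sel(X,*b,-20,200); print(k,n,len(p),np.histogram(p[:,2],bins=np.arange(-10,140,6))[0])
for n,X,b in(("top",T,B["stand"][0]),("side",S,B["stand"][1])): print("stand",n,rect(sel(X,*b,40,54)),np.median(sel(X,*b,42,54)[:,2]))
for n,X,b in(("top",T,B["rack"][0]),("side",S,B["rack"][1])):
    for z in((7,16),(35,50),(60,112),(113,130)): p=sel(X,*b,*z); print("rack",n,z,len(p),rect(p),p.mean(0).round(1))
for n,X,b in(("top",T,B["park"][0]),("side",S,B["park"][1])):
    for z in((10,20),(60,85),(85,130),(105,130)): p=sel(X,*b,*z); print("park",n,z,len(p),rect(p),p.mean(0).round(1))
# bystanders / obstacles
print("jar",rect(sel(T,330,370,185,225,60,100)),"paperL",sel(T,385,505,95,210,30,400).max(0),sel(T,385,505,95,230,30,400).min(0),"paperR",sel(T,525,660,95,240,30,400).max(0),sel(T,525,660,95,240,30,400).min(0))
def crop(n,b,s):
    im=np.load(n+"0.npz")["im"]; return cv2.resize(im[int(b[2]/1.25):int(b[3]/1.25),int(b[0]/1.25):int(b[1]/1.25)],(s,s*3//4))
c=np.vstack([np.hstack([crop("top",B[k][0],260) for k in B]),np.hstack([crop("side",B[k][1],260) for k in B])])
save(c,"crops.png")
E
```

```text
stand top 4544 [ 345 2455  399   85   62   38   40   53  184  751  131    0    0    0
    0    0    0    0    0    0    0    0    0    0]
stand side 2457 [  0 923 461  67  70  82  75  81 134 378 186   0   0   0   0   0   0   0
   0   0   0   0   0   0]
rack top 3727 [ 165 1445  703  745  108    2   20    9  134  213   13    2    0    2
    2    2    0    2    3    6    5   99   47    0]
rack side 4338 [   0 1199  901  423  163   84   88  103   92  217   80   77   77   79
   78   83   77   80   81   87   82  103   84    0]
park top 2483 [  1 455 975 259 455  29   2   2   3   1   1   5  17  38  57  41  29  15
  24  26  43   5   0   0]
park side 4012 [   0   94 2260  106  843   63   17   21   35   35   38   30   40   18
   56   53   64   44   54   55   75   11    0    0]
stand top (array([ 473.2, -226.8]), array([122.4,  60.9]), -17.7) 47.395639161042574
stand side (array([ 473.4, -228.8]), array([122.2,  66.2]), -18.29) 48.966611429431644
rack top (7, 16) 915 (array([535.9,  16.2]), array([169.1,  97.3]), 4.19) [524.5   6.6  11. ]
rack top (35, 50) 348 (array([528. ,   5.1]), array([11
[... 920 characters left out ...]
9 (array([502.9, 229.9]), array([54.6, 26.4]), -81.62) [502.6 233.3 111.9]
park side (10, 20) 921 (array([503.5, 227.1]), array([81.3, 80.7]), -79.91) [506.2 239.   16.4]
park side (60, 85) 163 (array([503.6, 227.7]), array([43.4, 31.7]), 9.56) [509.2 227.8  74.3]
park side (85, 130) 314 (array([504.9, 227.3]), array([56., 28.]), -81.2) [505.9 222.2 101.6]
park side (105, 130) 131 (array([504.9, 227.1]), array([55.9, 27.3]), -80.15) [505.6 224.  111.7]
jar (array([671. , 112.9]), array([51.8, 50.9]), -89.77) paperL [882.09117082  44.6827816  156.54171714] [ 640.06683904 -194.64449519   30.07777718] paperR [ 900.26307791 -232.18019145   78.65010349] [ 621.97092875 -509.80598122   30.11382074]
```

View pics/crops.png

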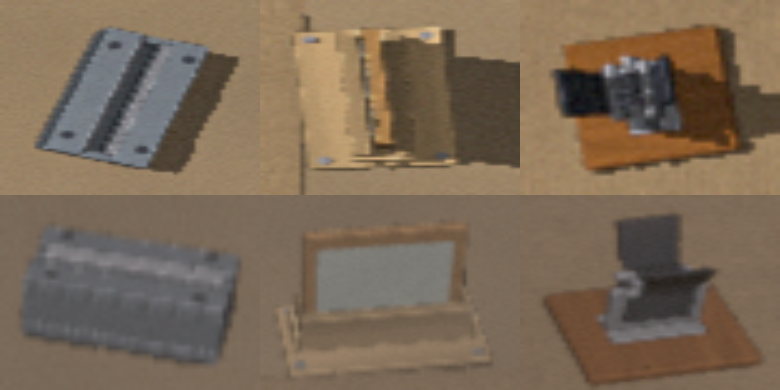

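Heights and sizes match the given ones: stand (473.3,-227.5) at -18°, card about (528.2,4.3) at 4.5°, clip (503.8,228.5) at 10°. Next I work out the first move.

```bash
cat > go.py <<'E'
import sys
from h import *
# usage: go.py x y z yawdeg : shift (cm) and rotvec in tool axes from measured pose
s=st(); Rt=R.from_euler("xyz",s["tool_rot"]); t=np.array([float(a) for a in sys.argv[1:4]])
G=R.from_euler("xyz",[np.pi,0,np.radians(float(sys.argv[4]))])
print("shift cm",np.round(Rt.inv().apply(t-np.array(s["eef_pos"]))/10,2),"rotvec",np.round((Rt.inv()*G).as_rotvec(),3))
E
python3 go.py 528.2 4.3 200 4.5
```

```text
clock 0.1
qpos [ 1.083  0.629  0.038  1.518 -0.027  0.996 -0.02 ]
eef_pos [ 265.914 -592.516  230.489]
tool_rot [-3.14   0.     0.422]
force [ 0.618  0.155 -0.321]
width 85.521
gripper_force 0.0
shift cm [ 48.36 -43.71   3.12] rotvec [-0.002  0.     0.343]
```

Call:
step_arm(commands=[48.4, -43.7, 1.0, 0, 0, 0.343, 1, 48.4, -43.7, 1.0, 0, 0, 0.343, 1, 48.4, -43.7, 1.0, 0, 0, 0.343, 1, 48.4, -43.7, 1.0, 0, 0, 0.343, 1, 48.4, -43.7, 1.0, 0, 0, 0.343, 1, 48.4, -43.7, 1.0, 0, 0, 0.343, 1, 48.4, -43.7, 1.0, 0, 0, 0.343, 1, 48.4, -43.7, 1.0, 0, 0, 0.343, 1, 48.4, -43.7, 1.0, 0, 0, 0.343, 1, 48.4, -43.7, 1.0, 0, 0, 0.343, 1])

```text
clock: 1.1
eef_pos: [467.9, -133.5, 223.5]
tool_rot: [-3.142, 0.0, 0.079]
force: [0.6, -0.5, -0.7]
width: 85.4
gripper_force: 0.0
```

```bash
python3 go.py 528.2 4.3 200 4.5
```

```text
clock 1.1
qpos [ 0.144  0.409  0.106  1.973 -0.061  0.763 -1.207]
eef_pos [ 467.876 -133.473  223.549]
tool_rot [-3.142  0.     0.079]
force [ 0.588 -0.482 -0.68 ]
width 85.384
gripper_force 0.0
shift cm [  7.1  -13.26   2.35] rotvec [-0.  0.  0.]
```

Call:
step_arm(commands=[7.1, -13.3, 2.3, 0, 0, 0, 1, 7.1, -13.3, 2.3, 0, 0, 0, 1, 7.1, -13.3, 2.3, 0, 0, 0, 1, 7.1, -13.3, 2.3, 0, 0, 0, 1, 7.1, -13.3, 2.3, 0, 0, 0, 1, 7.1, -13.3, 2.3, 0, 0, 0, 1])

```text
clock: 1.7
eef_pos: [527.2, 1.3, 200.5]
tool_rot: [3.141, 0.001, 0.077]
force: [-0.4, 0.3, 0.5]
width: 85.1
gripper_force: 0.0
```

```bash
python3 go.py 528.2 4.3 78 4.5
python3 - <<'E'
from m import *
im,X,*_=look("side")
p=sel(X,375,460,210,290,113,130);print(len(p),rect(p) if len(p) else 0)
save(im[120:320,200:460],"a.png",2.5)
E
```

```text
clock 1.7
qpos [-0.121  0.495  0.094  1.895 -0.064  0.755 -1.485]
eef_pos [527.212   1.26  200.526]
tool_rot [3.141e+00 1.000e-03 7.700e-02]
force [-0.361  0.266  0.51 ]
width 85.116
gripper_force 0.0
shift cm [ 0.13 -0.31 12.25] rotvec [ 0.001  0.001 -0.001]
223 (array([528.1,   2.8]), array([100.2,  13.8]), 5.13)
```

View pics/a.png

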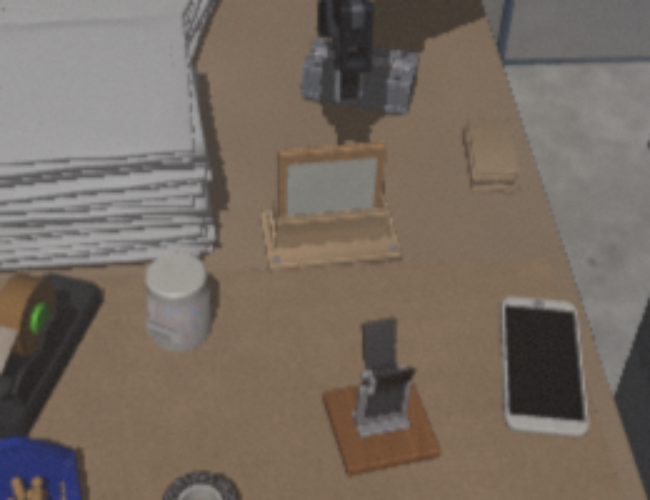

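The picture shows the gripper hanging over the rack line (345,60) and the card untouched at (333,180), so I go down and pinch.

Call:
step_arm(commands=[0.1, -0.3, 4, 0, 0, 0, 1, 0.1, -0.3, 8, 0, 0, 0, 1, 0.1, -0.3, 11, 0, 0, 0, 1, 0.1, -0.3, 12.0, 0, 0, 0, 1, 0.1, -0.3, 12.0, 0, 0, 0, 0.6, 0.1, -0.3, 12.0, 0, 0, 0, 0.3, 0.1, -0.3, 12.0, 0, 0, 0, 0.1, 0.1, -0.3, 12.0, 0, 0, 0, 0, 0.1, -0.3, 12.0, 0, 0, 0, 0, 0.1, -0.3, 12.0, 0, 0, 0, 0])

```text
clock: 2.75
eef_pos: [529.3, 4.5, 81.5]
tool_rot: [3.14, -0.002, 0.078]
force: [-0.6, -1.2, 5.1]
width: 7.4
gripper_force: 59.5
```

```bash
python3 go.py 528.2 4.3 155 4.5
```

```text
clock 2.75
qpos [-0.106  0.683  0.065  1.983 -0.086  0.476 -1.471]
eef_pos [529.284   4.511  81.535]
tool_rot [ 3.14e+00 -2.00e-03  7.80e-02]
force [-0.564 -1.221  5.119]
width 7.405
gripper_force 59.515
shift cm [-0.1   0.02 -7.35] rotvec [ 0.002 -0.002 -0.   ]
```

Call:
step_arm(commands=[0, 0, -1, 0, 0, 0, 0, 0, 0, -3, 0, 0, 0, 0, 0, 0, -5, 0, 0, 0, 0, 0, 0, -7, 0, 0, 0, 0, 0, 0, -8.5, 0, 0, 0, 0, 0, 0, -8.5, 0, 0, 0, 0, 0, 0, -8.5, 0, 0, 0, 0])

```text
clock: 3.45
eef_pos: [528.4, 6.3, 165.8]
tool_rot: [-3.141, -0.0, 0.079]
force: [-0.0, 0.5, -1.4]
width: 7.6
gripper_force: 58.9
```

```bash
python3 - <<'E'
from m import *
im,X,*_=look("side"); save(im[90:290,200:460],"b.png",2.5)
E
python3 go.py 473.6 -227.3 165 -18
```

```text
clock 3.5
qpos [-0.123  0.547  0.086  1.927 -0.073  0.672 -1.484]
eef_pos [528.024   6.167 165.255]
tool_rot [-3.141e+00  1.000e-03  7.900e-02]
force [ 0.432  0.366 -0.858]
width 7.445
gripper_force 58.884
shift cm [-7.270e+00  2.284e+01  2.000e-02] rotvec [-0.     0.001  0.393]
```

View pics/b.png

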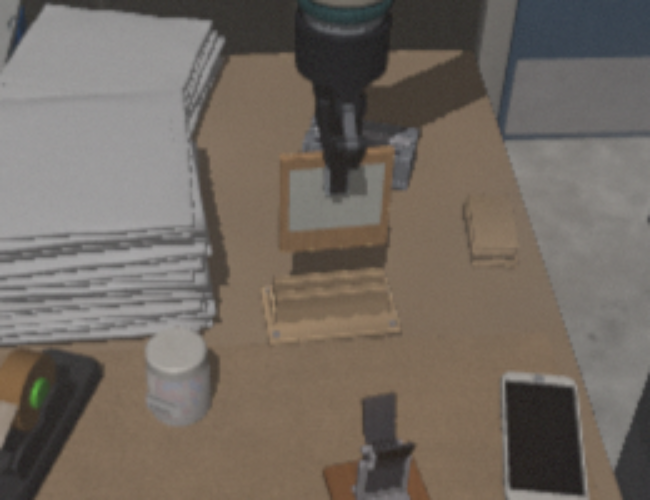

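The card is held upright by the gripper at (340,190), well clear of the rack. I move over the stand.

Call:
step_arm(commands=[-1.2, 3.8, 0, 0, 0, 0.07, 0, -2.4, 7.6, 0, 0, 0, 0.14, 0, -3.6, 11.4, 0, 0, 0, 0.21, 0, -4.8, 15.2, 0, 0, 0, 0.28, 0, -6.0, 19.0, 0, 0, 0, 0.35, 0, -7.3, 22.8, 0, 0, 0, 0.393, 0, -7.3, 22.8, 0, 0, 0, 0.393, 0, -7.3, 22.8, 0, 0, 0, 0.393, 0, -7.3, 22.8, 0, 0, 0, 0.393, 0])

```text
clock: 4.4
eef_pos: [473.7, -225.7, 164.9]
tool_rot: [-3.14, 0.002, -0.313]
force: [0.4, -1.9, -1.1]
width: 7.3
gripper_force: 58.9
```

```bash
cat > c.py <<'E'
from m import *
import json
# card & stand by the range cloud, cameras; card = near TCP, slab z above stand top and below pads
s=st(); e=np.array(s["eef_pos"]); yaw=np.radians(-18); ax=np.array([np.cos(yaw),np.sin(yaw)]); ay=np.array([-ax[1],ax[0]])
for n in("top","side"):
    im,X,f,W,d=look(n); p=X.reshape(-1,3); 
    p=p[np.isfinite(p[:,0])]
    q=p[:,:2]-[473.3,-227.5]; l=np.c_[q@ax,q@ay]
    m=(abs(l[:,0])<75)&(abs(l[:,1])<45)
    for z0,z1 in((40,53),(e[2]-65,e[2]-10),(e[2]-65,e[2]-40),(e[2]+36,e[2]+46)):
        k=m&(p[:,2]>z0)&(p[:,2]<z1); a=l[k]
        if z0!=40: a=a[abs(a[:,1])<25]
        if len(a)>10: print(n,round(z0),round(z1),len(a),"x",np.percentile(a[:,0],[1,50,99]).round(1),"y",np.percentile(a[:,1],[1,10,50,90,99]).round(1), rect(a))
    np.savez(n+"1.npz",im=im,X=X)
E
python3 c.py; python3 go.py 473.6 -227.3 165 -18|tail -1
```

```text
clock 4.4
qpos [ 0.274  0.549  0.174  1.937 -0.147  0.67  -1.345]
eef_pos [ 473.717 -225.706  164.891]
tool_rot [-3.14e+00  2.00e-03 -3.13e-01]
force [ 0.35  -1.927 -1.05 ]
width 7.259
gripper_force 58.901
top 40 53 432 x [-61.2 -24.6  59.5] y [-27.8 -12.8  17.   28.5  30.7] (array([-0.5,  0.9]), array([122.4,  59.7]), -0.24)
top 100 155 107 x [-52.3 -24.1  46.8] y [6.5 7.1 7.7 8.3 8.6] (array([-2.6,  7.4]), array([100.1,   7.4]), 3.54)
top 100 125 52 x [-52.4 -20.   45.9] y [6.8 7.1 7.5 8.  8.6] (array([-2.8,  7.8]), array([99.4,  2.1]), -0.02)
top 201 211 55 x [-52.1 -36.7  46.7] y [ 0.2  1.1  4.9  7.9 20.8] (array([-2.7, 12.5]), array([99.4, 22. ]), 1.8)
side 40 53 652 x [-60.1  -0.3  59.8] y [-32.8 -25.5  -6.   26.5  30.1] (array([ 0.5, -0. ]), array([122.5,  67.6]), -0.77)
side 100 155 649 x [-50.6  -1.9  47.6] y [0.3 1.9 4.2 6.7 8.5] (array([-1.3,  4.4]), array([100.1,  10.3]), 1.06)
side 100 125 287 x [-50.6  -1.6  47. ] y [0.5 1.8 4.1 6.3 8.8] (array([-1.7,  4.5]), array([99.1, 10. ]), 1.06)
side 201 211 97 x [-50.4 -14.2  47.2] y [-10.5  -2.2   3.4   7.8  18.1] (array([-2. ,  4.3]), array([97.4, 29.2]), 11.26)
shift cm [0.01 0.19 0.02] rotvec [-0.001  0.001  0.003]
```

Call:
step_arm(commands=[0.2, 0.2, 1, 0, 0, 0, 0, 0.2, 0.2, 3, 0, 0, 0, 0, 0.2, 0.2, 3.8, 0, 0, 0, 0, 0.2, 0.2, 3.8, 0, 0, 0, 0, 0.2, 0.2, 3.8, 0, 0, 0, 0])

```text
clock: 5.0
eef_pos: [475.2, -229.6, 127.6]
tool_rot: [-3.142, 0.0, -0.314]
force: [0.7, -0.6, -0.3]
width: 7.0
gripper_force: 59.0
```

```bash
python3 c.py
python3 - <<'E'
from h import *
a=[np.load(n+"1.npz")["im"] for n in("top","side")]
save(np.hstack([cv2.resize(a[0][200:290,380:470],(400,400)),cv2.resize(a[1][70:190,285:405],(400,400))]),"c.png")
yaw=np.radians(-18); ax=np.array([np.cos(yaw),np.sin(yaw)]); ay=np.array([-ax[1],ax[0]])
for n in("top","side"):
    X=np.load(n+"0.npz")["X"].reshape(-1,3); X=X[np.isfinite(X[:,0])]; q=X[:,:2]-[473.3,-227.5]; x=q@ax;y=q@ay
    m=(abs(x)<50)&(abs(y)<34)
    print(n,[(b,round(float(np.median(X[m&(abs(y-b)<1),2])),1)) for b in range(-32,33,2)])
E
```

```text
clock 5.0
qpos [ 0.292  0.609  0.157  1.96  -0.163  0.585 -1.327]
eef_pos [ 475.181 -229.624  127.605]
tool_rot [-3.142  0.    -0.314]
force [ 0.748 -0.561 -0.257]
width 7.013
gripper_force 58.952
top 40 53 452 x [-61.2 -25.1  59.2] y [-28.7 -17.1  16.6  28.6  30.5] (array([-0.6,  0.9]), array([122.3,  59.8]), 0.19)
top 63 118 104 x [-49.9 -23.4  48.5] y [-1.4  3.7  4.6  5.   5.5] (array([-0.6,  4.3]), array([99.1,  6.6]), 2.88)
top 63 88 46 x [-49.9 -20.5  48.2] y [-1.3  3.6  4.4  4.9  5. ] (array([-0.8,  4. ]), array([98.6,  6.1]), 2.83)
top 164 174 51 x [-48.8 -34.4  49.5] y [-2.9 -1.9  1.8  4.7 17.7] (array([-0.1,  9.5]), array([99.1, 21.8]), 3.22)
side 40 53 517 x [-60.3  -3.8  60.6] y [-29.  -13.3  12.2  27.5  29.8] (array([ 0.2, -0.9]), array([122.5,  64.3]), 0.63)
side 63 118 598 x [-48.1   0.8  50.3] y [-3.5 -1.8  0.5  2.9  5. ] (array([1.4, 0.4]), array([99.8, 11.2]), -0.36)
side 63 88 262 x [-48.    1.5  49.9] y [-3.5 -2.   0.2  2.7  4.7] (array([1.2, 0.4]), array([99.4,  9.1]), -0.14)
side 164 174 90 x [-47.8 -14.9  49.5] y [-8.  -4.8 -0.3  3.3 14.2] (array([0.5, 4.2]), array([98.1, 23.1]), 3.22)
top [(-32, nan), (-30, 45.9), (-28, 47.5), (-26, 48.3), (-24, 47.0), (-22, 48.1), (-20, 47.7), (-18, 48.2), (-16, 48.0), (-14, 48.2), (-12, 47.5), (-10, 47.2), (-8, 46.0), (-6, 42.0), (-4, 25.6), (-2, 13.3), (0, 13.4), (2, nan), (4, nan), (6, 42.1), (8, 44.8), (10, 47.7), (12, 47.4), (14, 47.5), (16, 47.4), (18, 47.8), (20, 48.0), (22, 47.9), (24, 47.7), (26, 48.8), (28, 46.8), (30, 26.9), (32, -0.3)]
side [(-32, 49.6), (-30, 49.3), (-28, 50.1), (-26, 50.4), (-24, 49.9), (-22, 50.3), (-20, 49.5), (-18, 51.3), (-16, 50.0), (-14, 48.0), (-12, 46.7), (-10, 45.8), (-8, 44.3), (-6, 44.0), (-4, 49.9), (-2, nan), (0, nan), (2, 47.9), (4, 48.4), (6, 49.4), (8, 50.1), (10, 49.5), (12, 49.8), (14, 49.6), (16, 49.5), (18, 50.3), (20, 48.4), (22, 27.4), (24, 26.4), (26, 26.1), (28, 31.0), (30, 19.5), (32, 1.8)]
  return _methods._mean(a, axis=axis, dtype=dtype,
  ret = ret.dtype.type(ret / rcount)
```

View pics/c.png

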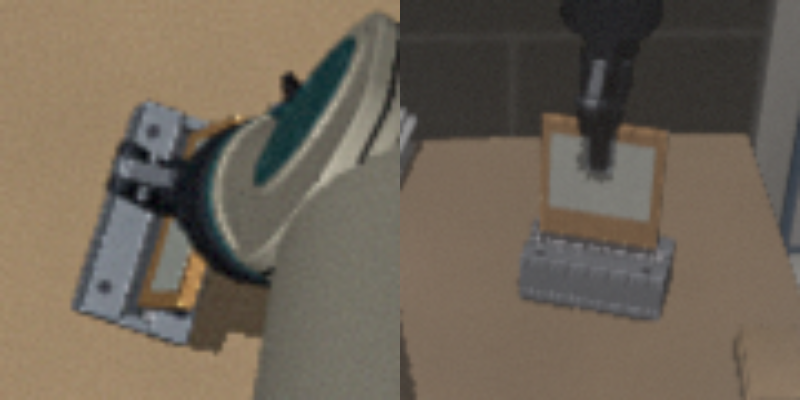

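Both views agree: the card, just above the slot, is centred in x and y to within 1 mm (the side camera is biased alike for the stand and the card). I lower it.

Call:
step_arm(commands=[0, 0, 0.6, 0, 0, 0, 0, 0, 0, 1.2, 0, 0, 0, 0, 0, 0, 1.8, 0, 0, 0, 0, 0, 0, 2.4, 0, 0, 0, 0, 0, 0, 2.4, 0, 0, 0, 0])

```text
clock: 5.6
eef_pos: [474.4, -229.4, 102.6]
tool_rot: [-3.141, 0.002, -0.314]
force: [-0.4, 0.0, -1.0]
width: 7.7
gripper_force: 59.0
```

Call:
step_arm(commands=[0, 0, 0.6, 0, 0, 0, 0, 0, 0, 1.2, 0, 0, 0, 0, 0, 0, 1.5, 0, 0, 0, 0, 0, 0, 1.5, 0, 0, 0, 0, 0, 0, 1.5, 0, 0, 0, 0])

```text
clock: 6.1
eef_pos: [475.1, -229.8, 88.6]
tool_rot: [3.142, -0.0, -0.314]
force: [-0.1, -0.0, -0.9]
width: 7.2
gripper_force: 59.0
```

Call:
step_arm(commands=[0, 0, 0.2, 0, 0, 0, 0, 0, 0, 0.4, 0, 0, 0, 0, 0, 0, 0.5, 0, 0, 0, 0, 0, 0, 0.55, 0, 0, 0, 0, 0, 0, 0.55, 0, 0, 0, 0])

```text
clock: 6.6
eef_pos: [475.0, -229.8, 83.6]
tool_rot: [-3.141, -0.0, -0.314]
force: [-0.3, 0.6, 4.4]
width: 7.4
gripper_force: 59.8
```

Contact is felt at the slot floor height (4.4 N upward), so I release and rise.

Call:
step_arm(commands=[0, 0, 0.55, 0, 0, 0, 0.15, 0, 0, 0.55, 0, 0, 0, 0.4, 0, 0, 0.55, 0, 0, 0, 1, 0, 0, 0.55, 0, 0, 0, 1, 0, 0, 0.55, 0, 0, 0, 1, 0, 0, 0.55, 0, 0, 0, 1, 0, 0, 0.55, 0, 0, 0, 1])

```text
clock: 7.3
eef_pos: [475.1, -229.8, 77.7]
tool_rot: [3.142, -0.0, -0.314]
force: [-0.7, 0.2, -0.0]
width: 85.4
gripper_force: 0.0
```

Call:
step_arm(commands=[0, 0, -2, 0, 0, 0, 1, 0, 0, -5, 0, 0, 0, 1, 0, 0, -9, 0, 0, 0, 1, 0, 0, -13, 0, 0, 0, 1, 0, 0, -15, 0, 0, 0, 1, 0, 0, -15, 0, 0, 0, 1, 0, 0, -15, 0, 0, 0, 1])

```text
clock: 8.0
eef_pos: [474.9, -229.6, 227.6]
tool_rot: [-3.141, -0.0, -0.314]
force: [-1.1, -0.5, -0.2]
width: 85.8
gripper_force: 0.0
```

```bash
python3 go.py 503.8 229 220 10
```

```text
clock 8.0
qpos [ 0.258  0.464  0.202  1.867 -0.123  0.822 -1.362]
eef_pos [ 474.872 -229.554  227.577]
tool_rot [-3.141 -0.    -0.314]
force [-1.081 -0.488 -0.244]
width 85.782
gripper_force 0.0
shift cm [-11.42 -44.51   0.76] rotvec [-0.    -0.    -0.489]
```

Call:
step_arm(commands=[-11.4, -44.5, 0.7, 0, 0, -0.489, 1, -11.4, -44.5, 0.7, 0, 0, -0.489, 1, -11.4, -44.5, 0.7, 0, 0, -0.489, 1, -11.4, -44.5, 0.7, 0, 0, -0.489, 1, -11.4, -44.5, 0.7, 0, 0, -0.489, 1, -11.4, -44.5, 0.7, 0, 0, -0.489, 1, -11.4, -44.5, 0.7, 0, 0, -0.489, 1, -11.4, -44.5, 0.7, 0, 0, -0.489, 1, -11.4, -44.5, 0.7, 0, 0, -0.489, 1, -11.4, -44.5, 0.7, 0, 0, -0.489, 1])

```text
clock: 9.0
eef_pos: [502.1, 236.4, 218.6]
tool_rot: [-3.138, 0.002, 0.184]
force: [-0.3, 0.8, 0.1]
width: 85.7
gripper_force: 0.0
```

Call:
step_arm(commands=[0, 0, 0, 0, 0, 0, 1, 0, 0, 0, 0, 0, 0, 1, 0, 0, 0, 0, 0, 0, 1])

```text
clock: 9.3
eef_pos: [504.1, 226.0, 220.1]
tool_rot: [3.14, 0.001, 0.172]
force: [0.0, 0.4, 0.4]
width: 85.1
gripper_force: 0.0
```

```bash
python3 go.py 503.8 229.5 220 10; python3 c.py|tail -n 8
python3 - <<'E'
from m import *
# card now: top edge and rack of clip from the top & side views
for n,b in(("top",(485,560,265,360)),("side",(395,465,120,215))):
    X=np.load(n+"1.npz")["X"]
    for z in((40,53),(60,112),(113,118),(118,130)): p=sel(X,*b,*z); print(n,z,len(p),rect(p) if len(p)>3 else 0, p.mean(0) if len(p) else 0)
a=[np.load(n+"1.npz")["im"] for n in("top","side")]
save(np.hstack([cv2.resize(a[0][180:300,190:450],(400,300)),cv2.resize(a[1][80:320,260:440],(300,400))[50:350]]),"d.png")
E
```

```text
clock 9.3
qpos [-0.497  0.502  0.035  1.805 -0.021  0.837 -1.851]
eef_pos [504.144 226.034 220.084]
tool_rot [3.14e+00 1.00e-03 1.72e-01]
force [0.015 0.362 0.429]
width 85.099
gripper_force 0.0
shift cm [ 0.03 -0.35  0.01] rotvec [ 0.002  0.001 -0.003]
qpos [-0.497  0.502  0.035  1.805 -0.021  0.837 -1.851]
eef_pos [504.144 226.034 220.084]
tool_rot [3.14e+00 1.00e-03 1.72e-01]
force [0.015 0.362 0.429]
width 85.099
gripper_force 0.0
top 40 53 801 x [-60.7  -2.8  58.8] y [-28.9 -25.2  11.5  27.5  30.7] (array([-0.5,  0.8]), array([122.3,  60.8]), -0.21)
side 40 53 200 x [ 0.5 32.9 60.9] y [-23.4  -2.5  17.4  26.9  30.5] (array([30.4,  1.4]), array([63.7, 58.7]), -2.87)
top (40, 53) 801 (array([ 473. , -226.6]), array([122.3,  60.8]), -18.21) [ 471.96777527 -221.95617083   47.25823768]
top (60, 112) 180 (array([ 474. , -222.9]), array([98.8,  7.3]), -14.55) [ 473.2858244  -222.67529046   86.74330551]
top (113, 118) 21 (array([ 468.3, -224.5]), array([88.1,  7.8]), -18.48) [ 469.71488012 -222.27916974  115.5624278 ]
top (118, 130) 164 (array([ 473.9, -227.2]), array([99.8,  9.4]), -18.18) [ 473.5156509  -226.59590502  122.36013253]
side (40, 53) 200 (array([ 502.6, -235.6]), array([63.7, 58.7]), -20.87) [ 508.51511069 -224.26877442   47.91942162]
side (60, 112) 268 (array([ 499. , -233.2]), array([49.1, 11.2]), -20.4) [ 499.45676309 -234.09989745   86.78614569]
side (113, 118) 28 (array([ 501.1, -234.5]), array([45.3,  6.1]), -17.76) [ 502.19065958 -234.63675074  116.06474983]
side (118, 130) 61 (array([ 498.9, -238.1]), array([48.2, 14.3]), -16.74) [ 499.74076517 -236.17802302  122.92340589]
```

View pics/d.png

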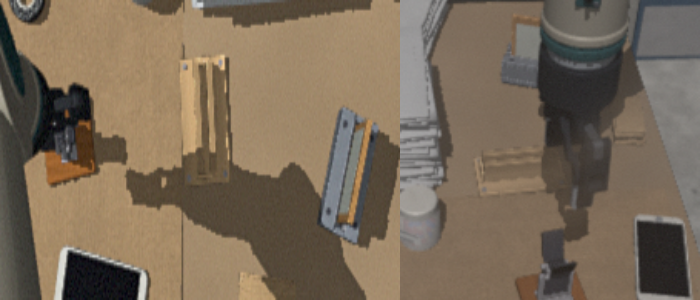

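The card stands seated in the slot (about (355,175) in the left crop), with its top at z 122.4 against the expected 123 and its middle at (473.9,-227.2). The rack is empty and the clip is untouched. I line up over the clip.

Call:
step_arm(commands=[0, 0, 3, 0, 0, 0, 1, 0, 0, 5, 0, 0, 0, 1, 0, 0, 6, 0, 0, 0, 1, 0, 0, 6, 0, 0, 0, 1, 0, 0, 6, 0, 0, 0, 1])

```text
clock: 9.9
eef_pos: [504.8, 228.5, 161.3]
tool_rot: [-3.141, -0.001, 0.174]
force: [-0.4, -0.1, -0.9]
width: 85.5
gripper_force: 0.0
```

```bash
python3 go.py 503.5 229 83 10
python3 - <<'E'
from m import *
for n,(u0,u1,v0,v1) in(("top",(250,340,255,335)),("side",(395,485,280,390))):
    im,X,*_=look(n)
    for z in((85,105),(105,118),(155,175),(10,20)): p=sel(X,u0,u1,v0,v1,*z); print(n,z,len(p),rect(p) if len(p)>5 else 0)
    np.savez(n+"2.npz",im=im,X=X)
save(np.load("side2.npz")["im"][170:330,290:450],"e.png",3)
E
```

```text
clock 9.9
qpos [-0.495  0.581  0.029  1.861 -0.024  0.698 -1.849]
eef_pos [504.784 228.46  161.287]
tool_rot [-3.141e+00 -1.000e-03  1.740e-01]
force [-0.377 -0.061 -0.856]
width 85.531
gripper_force 0.0
shift cm [-0.12 -0.07  7.83] rotvec [-0.    -0.001 -0.001]
top (85, 105) 14 (array([501.4, 225.9]), array([31.8, 18. ]), -82.52)
top (105, 118) 19 (array([507. , 205.4]), array([25.5,  6.1]), -1.81)
top (155, 175) 0 0
top (10, 20) 421 (array([508. , 210.7]), array([137.8, 120.9]), 12.2)
side (85, 105) 187 (array([504.7, 228.3]), array([46.4, 27.6]), -81.33)
side (105, 118) 132 (array([504.6, 227. ]), array([55.7, 27.3]), -80.45)
side (155, 175) 0 0
side (10, 20) 947 (array([524.5, 151.1]), array([242.5,  84.6]), -75.1)
```

View pics/e.png

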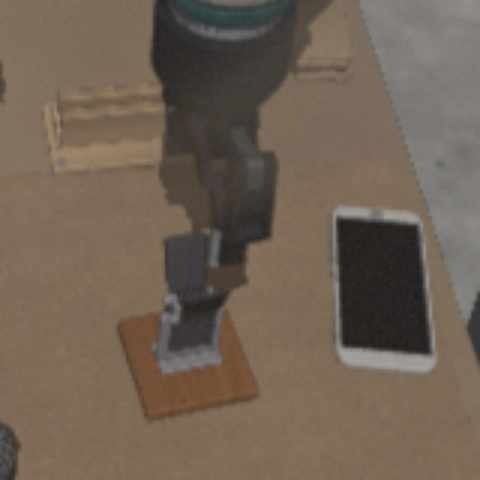

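The side view shows the open gripper above the clip: near finger about (245,200), clip hub about (190,310) in the crop. I check this against a projection of where the fingers should be.

Run:
```python
from h import *
im,X,f,W,d=look("side"); s=st()
t=np.array([504.8,228.5,161.3]); ty=np.array([np.sin(.174),-np.cos(.174),0])
for n,p in(("far tip",t+50*ty+[0,0,13]),("near tip",t-50*ty+[0,0,13]),("far knuckle",t+50*ty+[0,0,60]),("near knuckle",t-50*ty+[0,0,60]),("clip top",np.array([504,229,115]))):
    c=W[:3,:3]@p+W[:3,3]; print(n,(np.array([d["cx"]+f*c[0]/c[2]-290,d["cy"]+f*c[1]/c[2]-170])*3).round())
p=X.reshape(-1,3); m=(abs(p[:,0]-505)<90)&(abs(p[:,1]-228)<90)&(p[:,2]>135)&(p[:,2]<220); q=p[m][:,:2]-t[:2]; ax=np.array([np.cos(.174),np.sin(.174)])
l=np.c_[q@ax,q@ty[:2],p[m][:,2]]
for y0,y1 in((-70,-35),(-35,0),(0,35),(35,70)):
    k=l[(l[:,1]>y0)&(l[:,1]<y1)]; print(y0,len(k), np.percentile(k,[2,50,98],axis=0).round(0).tolist() if len(k) else 0)
```

```text
clock 10.05
qpos [-0.495  0.581  0.028  1.861 -0.024  0.698 -1.849]
eef_pos [504.952 228.925 161.705]
tool_rot [-3.141e+00 -2.000e-03  1.750e-01]
force [ 0.064  0.649 -0.755]
width 85.47
gripper_force 0.0
far tip [178. 147.]
near tip [227. 267.]
far knuckle [183.  94.]
near knuckle [235. 215.]
clip top [196. 266.]
-70 115 [[-7.0, -57.0, 179.0], [7.0, -51.0, 195.0], [11.0, -41.0, 215.0]]
-35 0 0
0 0 0
35 127 [[-6.0, 42.0, 178.0], [5.0, 44.0, 196.0], [11.0, 50.0, 218.0]]
```

Fingers and clip are where expected. I shift x by -2 mm, go down to the paddles, and close in stages while watching the force.

Call:
step_arm(commands=[-0.2, 0, 2, 0, 0, 0, 1, -0.2, 0, 4, 0, 0, 0, 1, -0.2, 0, 6, 0, 0, 0, 1, -0.2, 0, 7.9, 0, 0, 0, 1, -0.2, 0, 7.9, 0, 0, 0, 1, -0.2, 0, 7.9, 0, 0, 0, 0.75, -0.2, 0, 7.9, 0, 0, 0, 0.62, -0.2, 0, 7.9, 0, 0, 0, 0.62, -0.2, 0, 7.9, 0, 0, 0, 0.62])

```text
clock: 10.95
eef_pos: [503.2, 228.9, 83.1]
tool_rot: [-3.141, -0.003, 0.175]
force: [-0.1, 0.2, 6.3]
width: 53.6
gripper_force: 4.3
```

Call:
step_arm(commands=[0, 0, 0, 0, 0, 0, 0.52, 0, 0, 0, 0, 0, 0, 0.43, 0, 0, 0, 0, 0, 0, 0.43, 0, 0, 0, 0, 0, 0, 0.43])

```text
clock: 11.35
eef_pos: [503.5, 229.2, 83.5]
tool_rot: [-3.14, -0.004, 0.175]
force: [-0.7, 0.0, 8.1]
width: 36.9
gripper_force: 7.1
```

Call:
step_arm(commands=[0, 0, 0, 0, 0, 0, 0.36, 0, 0, 0, 0, 0, 0, 0.33, 0, 0, 0, 0, 0, 0, 0.32, 0, 0, 0, 0, 0, 0, 0.32])

```text
clock: 11.75
eef_pos: [503.9, 228.4, 83.7]
tool_rot: [-3.141, -0.004, 0.174]
force: [-0.7, -2.2, 10.0]
width: 27.7
gripper_force: 10.2
```

Call:
step_arm(commands=[0, 0, 0, 0, 0, 0, 0.3, 0, 0, 0, 0, 0, 0, 0.29, 0, 0, 0, 0, 0, 0, 0.29])

```text
clock: 12.05
eef_pos: [503.9, 228.3, 84.0]
tool_rot: [-3.141, -0.004, 0.174]
force: [-1.0, -1.5, 13.2]
width: 25.4
gripper_force: 40.8
```

Call:
step_arm(commands=[0, 0, 0, 0, 0, 0, 0.305, 0, 0, -0.5, 0, 0, 0, 0.305, 0, 0, -1.5, 0, 0, 0, 0.305, 0, 0, -3, 0, 0, 0, 0.305, 0, 0, -5, 0, 0, 0, 0.305, 0, 0, -7.5, 0, 0, 0, 0.305, 0, 0, -10, 0, 0, 0, 0.305, 0, 0, -12, 0, 0, 0, 0.305, 0, 0, -12, 0, 0, 0, 0.305, 0, 0, -12, 0, 0, 0, 0.305])

```text
clock: 13.05
eef_pos: [502.0, 228.4, 201.9]
tool_rot: [-3.141, -0.0, 0.175]
force: [0.0, 0.6, -0.9]
width: 25.8
gripper_force: 29.8
```

```bash
python3 go.py 475 -229 230 -18
python3 - <<'E'
from m import *
im,X,*_=look("side"); save(im[100:300,270:470],"f.png",3); np.savez("side3.npz",im=im,X=X)
E
```

```text
clock 13.05
qpos [-0.499  0.523  0.032  1.829 -0.023  0.789 -1.851]
eef_pos [502.021 228.387 201.936]
tool_rot [-3.141 -0.     0.175]
force [ 0.036  0.628 -0.886]
width 25.78
gripper_force 29.771
shift cm [-10.62  44.57  -2.82] rotvec [-0.    -0.     0.489]
```

View pics/f.png

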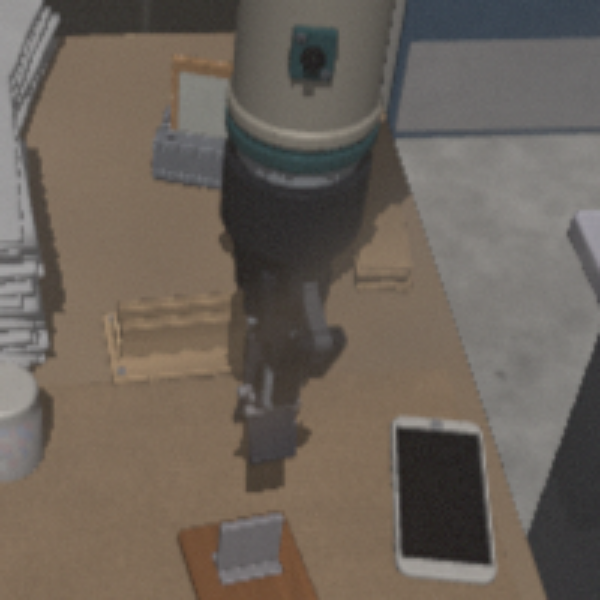

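The clip is off the fin, held upright and open in the gripper (about (270,430)), with the bare fin below. I carry it high to the card.

Call:
step_arm(commands=[-0.8, 3.5, -2.5, 0, 0, 0.05, 0.305, -1.8, 7.5, -2.8, 0, 0, 0.1, 0.305, -2.8, 11.5, -2.8, 0, 0, 0.15, 0.305, -3.7, 15.5, -2.8, 0, 0, 0.2, 0.305, -4.6, 19.5, -2.8, 0, 0, 0.25, 0.305, -5.6, 23.5, -2.8, 0, 0, 0.3, 0.305, -6.6, 27.5, -2.8, 0, 0, 0.35, 0.305, -7.5, 31.5, -2.8, 0, 0, 0.4, 0.305, -8.4, 35.5, -2.8, 0, 0, 0.45, 0.305, -9.4, 39.5, -2.8, 0, 0, 0.489, 0.305])

```text
clock: 14.1
eef_pos: [477.3, -178.2, 228.4]
tool_rot: [3.142, 0.002, -0.316]
force: [0.1, 0.1, -0.3]
width: 26.3
gripper_force: 29.8
```

Call:
step_arm(commands=[-0.5, 2.2, 0, 0, 0, 0, 0.305, -0.5, 2.2, 0, 0, 0, 0, 0.305, -0.5, 2.2, 0, 0, 0, 0, 0.305, -0.5, 2.2, 0, 0, 0, 0, 0.305, -0.5, 2.2, 0, 0, 0, 0, 0.305])

```text
clock: 14.6
eef_pos: [467.2, -194.9, 229.3]
tool_rot: [-3.141, 0.001, -0.312]
force: [-0.5, -0.4, -0.5]
width: 26.3
gripper_force: 29.8
```

```bash
python3 go.py 474.2 -229.5 200 -18
```

```text
clock 14.6
qpos [ 0.197  0.433  0.203  1.918 -0.119  0.802 -1.418]
eef_pos [ 467.222 -194.866  229.329]
tool_rot [-3.141e+00  1.000e-03 -3.120e-01]
force [-0.507 -0.436 -0.509]
width 26.339
gripper_force 29.777
shift cm [1.73 3.08 2.93] rotvec [-0.001  0.001  0.002]
```

Call:
step_arm(commands=[0.9, 1.5, 0, 0, 0, 0, 0.305, 1.7, 3.1, 0, 0, 0, 0, 0.305, 1.7, 3.1, 0, 0, 0, 0, 0.305, 1.7, 3.1, 1.5, 0, 0, 0, 0.305, 1.7, 3.1, 3, 0, 0, 0, 0.305, 1.7, 3.1, 3, 0, 0, 0, 0.305, 1.7, 3.1, 3, 0, 0, 0, 0.305])

```text
clock: 15.3
eef_pos: [473.5, -231.0, 199.7]
tool_rot: [-3.141, 0.0, -0.314]
force: [-0.6, 0.5, -0.3]
width: 26.2
gripper_force: 29.8
```

```bash
python3 go.py 474.2 -229.5 158.5 -18
cat > k.py <<'E'
from m import *
yaw=np.radians(-18.1); ax=np.array([np.cos(yaw),np.sin(yaw)]); ay=np.array([-ax[1],ax[0]]); e=ctrl.read_state()["eef_pos"]
for n in("top","side"):
    im,X,*_=look(n); p=X.reshape(-1,3); p=p[np.isfinite(p[:,0])]; q=p[:,:2]-[473.3,-227.5]; l=np.c_[q@ax,q@ay,p[:,2]]
    l=l[(abs(l[:,0])<70)&(abs(l[:,1])<45)]
    for nm,z0,z1 in(("card",60,110),("cardtop",115,127),("jaws",e[2]-52,e[2]-20),("jawlow",e[2]-54,e[2]-43),("hub..",e[2]-20,e[2]-5)):
        k=l[(l[:,2]>z0)&(l[:,2]<z1)]
        if len(k)>5: print(n,nm,len(k),"x",np.percentile(k[:,0],[2,50,98]).round(1),"y",np.percentile(k[:,1],[2,25,50,75,98]).round(1),"z",np.percentile(k[:,2],[0,2,98]).round(0))
    np.savez(n+"4.npz",im=im)
a=[np.load(n+"4.npz")["im"] for n in("top","side")]
save(np.hstack([cv2.resize(a[0][200:290,380:470],(400,500)),cv2.resize(a[1][50:170,300:396],(400,500))]),"k.png")
E
python3 k.py
```

```text
clock 15.3
qpos [ 0.267  0.501  0.195  1.899 -0.136  0.755 -1.347]
eef_pos [ 473.484 -230.967  199.737]
tool_rot [-3.141  0.    -0.314]
force [-0.569  0.473 -0.284]
width 26.184
gripper_force 29.779
shift cm [ 0.02 -0.16  4.12] rotvec [-0.  0.  0.]
top card 100 x [-49.8 -22.4  48.3] y [-1.4  4.9  5.2  5.5  6.1] z [ 60.  61. 109.]
top cardtop 93 x [-49.4 -22.4  48.6] y [-2.8 -0.5  2.1  4.2  5.4] z [115. 116. 126.]
top jaws 34 x [-15.1 -10.3  -3.5] y [10.1 12.7 15.  16.7 18.6] z [150. 150. 175.]
top jawlow 9 x [-14.9 -11.3  -4.3] y [15.4 17.5 17.7 18.5 18.6] z [150. 150. 157.]
top hub.. 15 x [-16.7 -13.  -10.1] y [-8.4  0.4  5.8  9.5 10.6] z [180. 180. 191.]
side card 547 x [-47.    0.3  49.5] y [-2.8 -0.4  1.1  2.3  4.9] z [ 60.  61. 109.]
side cardtop 179 x [-46.6   1.4  49.7] y [-6.4 -1.7  0.3  1.9  4. ] z [115. 115. 126.]
side jaws 138 x [-13.4   0.9  15.9] y [-19.1   7.6  10.8  13.1  17. ] z [151. 152. 179.]
side jawlow 24 x [-13.3  -1.1  15.3] y [-21.5  12.3  14.   15.5  18.7] z [151. 151. 156.]
side hub.. 68 x [-13.9  -0.9  18.2] y [-14.2   3.7   5.    6.4   9.1] z [180. 180. 194.]
```

View pics/k.png

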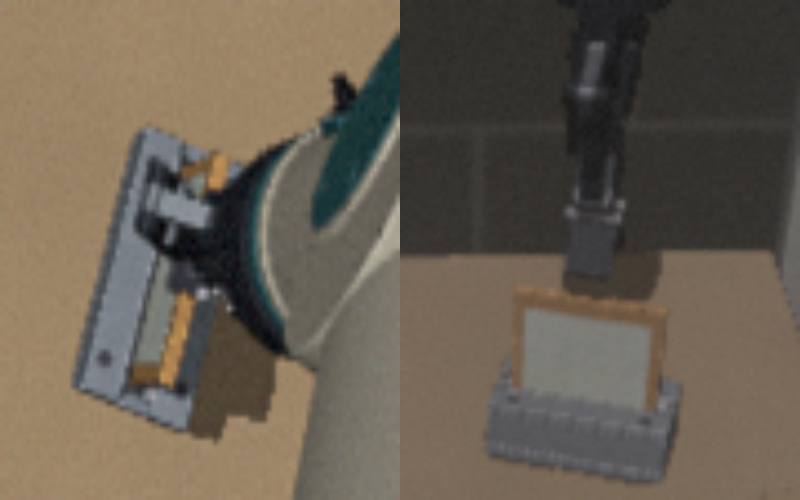

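The open clip hangs upright over the card. By both cameras it is centred to about 1 mm in y (jaw outer face at 17.7, card centre at 1.2) and in x (1.2 against 1.4). I descend 41 mm to straddle the top edge.

Call:
step_arm(commands=[0, -0.1, 0.6, 0, 0, 0, 0.305, 0, -0.1, 1.2, 0, 0, 0, 0.305, 0, -0.1, 1.8, 0, 0, 0, 0.305, 0, -0.1, 2.4, 0, 0, 0, 0.305, 0, -0.1, 3.0, 0, 0, 0, 0.305, 0, -0.1, 3.6, 0, 0, 0, 0.305, 0, -0.1, 4.1, 0, 0, 0, 0.305, 0, -0.1, 4.1, 0, 0, 0, 0.305, 0, -0.1, 4.1, 0, 0, 0, 0.305, 0, -0.1, 4.1, 0, 0, 0, 0.305])

```text
clock: 16.4
eef_pos: [473.9, -230.3, 158.9]
tool_rot: [3.142, -0.001, -0.314]
force: [0.3, 0.6, -0.7]
width: 26.4
gripper_force: 29.8
```

```bash
sed -i 's/"k.png"/"l.png"/' k.py; python3 go.py 474.2 -229.5 158.5 -18; python3 k.py
```

```text
clock 16.4
qpos [ 0.279  0.56   0.177  1.939 -0.154  0.656 -1.333]
eef_pos [ 473.863 -230.264  158.875]
tool_rot [ 3.142e+00 -1.000e-03 -3.140e-01]
force [ 0.254  0.646 -0.654]
width 26.386
gripper_force 29.778
shift cm [ 0.01 -0.08  0.04] rotvec [ 0.    -0.001 -0.   ]
top card 98 x [-49.6 -24.6  48.2] y [-1.8  4.7  5.   5.3  5.8] z [ 61.  62. 109.]
top cardtop 100 x [-48.8 -20.6  48.3] y [-3.  -0.1  2.6  5.  18.6] z [115. 115. 127.]
top jaws 129 x [-49.4 -19.9  48.3] y [-2.9  0.4  4.   5.3 19. ] z [107. 108. 135.]
top jawlow 30 x [-49.5 -18.7  47.1] y [ 1.9  4.5  4.8  5.2 19.7] z [105. 105. 115.]
top hub.. 11 x [-16.5 -13.5 -11.4] y [ 0.1  4.3  5.8  8.  10.5] z [144. 145. 151.]
side card 518 x [-47.3  -0.8  49.4] y [-3.3 -0.3  1.2  2.4  5.5] z [ 60.  61. 109.]
side cardtop 174 x [-46.8  -1.4  48.8] y [-7.5 -1.   1.7 10.6 16.2] z [115. 115. 127.]
side jaws 310 x [-46.1  -1.   48.8] y [-7.4  0.   2.4  9.8 16.4] z [107. 108. 137.]
side jawlow 114 x [-46.1  -3.5  50. ] y [-2.8  0.1  1.6  4.1 17.5] z [105. 105. 116.]
side hub.. 63 x [-14.1  -1.   17.3] y [-11.6   5.4   6.9   7.7   9.7] z [139. 139. 154.]
```

View pics/l.png

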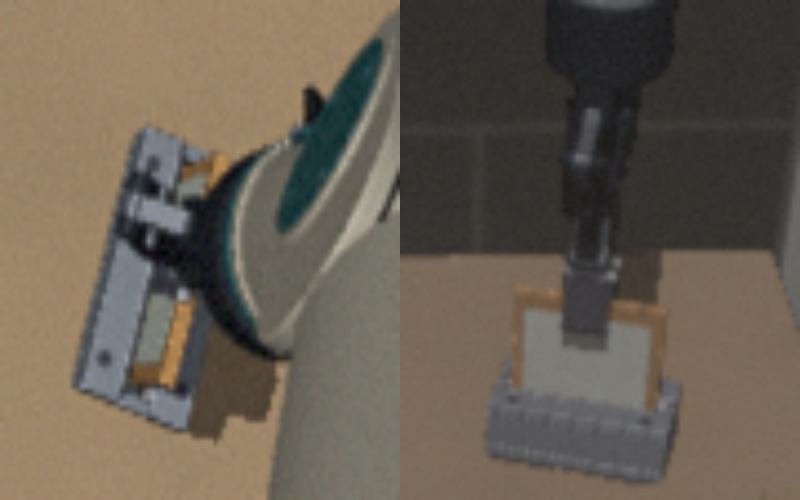

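The near jaw hangs clear in front of the card at the middle of its top edge (585,310) and the card has not moved. The gap on each side is about 10 mm and the wrist force is near zero, so I hand it in.

```bash
python3 -c "
from cell import ctrl
print(ctrl.finish_job())"
```

```text
the job is handed in; nothing more can be done
None
```

The card sits in the stand's slot and has been let go; the clip is held squeezed open and upright astride the middle of its top edge, about 10 mm clear of the card on each side, and the job was handed in at about 16.5 s.

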